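Turn the parts carousel until the flange faces the pointer

TASK

Turn the parts carousel, gently, by pushing the finger posts on its rim until the flange (the widest part on it) stands at the front, in line with the fixed pointer on the stand, and leave it at rest there. Do not touch or lift any of the parts standing on the carousel, and leave the other things on the desk where they are.

Things in the scene. Friction and masses are not known exactly. Their poses are not given: they have to be found in the camera images.
- stand: Fixed round dark steel foot of the carousel, 170 mm across, screwed to the desk. Origin: on the turning axis, at desk height (z = 0). Its own -x axis is the direction in which the pointer sticks out (the front)
- pointer (a point): The fixed pointer: a low, straight steel tongue with a round end, 22 mm wide and 8 mm high, lying on the desk and sticking out from under the carousel on the side that roughly faces the robot. The point is at the middle of the round end, on its top, 145 mm from the turning axis. It does not turn
- carousel_centre (a point): Point on the turning axis of the carousel, at its floor, 28 mm above the desk; axes turn with the disc. Grey disc 210 mm across, its underside 20 mm, rim lip 36 mm, hub 41 mm above the desk; six thin dividers (38 mm above the desk) make six compartments with centres at 0, 60, 120 ... degrees from the point's x axis, 64 mm out
- post (a point): Top of one of the six alike upright black finger posts, 75 mm above the desk, 12 mm in diameter, standing on small ears of the rim, 120 mm from the turning axis (ears reach 131 mm). This one is at 30 degrees from the x axis of carousel_centre, between two compartments; the others every 60 degrees on
- carousel (a joint): Turn of the carousel about its vertical axis, rad, 0 at the start of every run, growing anticlockwise seen from above; endless both ways, no detents; a friction of about 0.07 N m (0.6 N at a post) makes it stay where it is left
- flange_centre (a point): Half-way up (15 mm above the carousel's floor) on the axis of the flange: a turned grey metal part, 30 mm high, a round flange 58 mm across with a narrower 33 mm hub on top, by far the widest part on the carousel. It stands loose in one of the compartments, about 64 mm from the turning axis; never in the one nearest the pointer at the start
- flange_part: The same flange; origin: centre of its underside
- bushing: Brass bushing, 34 mm across, 26 mm high; one of the six parts on the carousel, not to be touched. Origin: centre of its underside
- knurl_knob: Round steel knob, 36 mm across, 22 mm high; one of the six parts on the carousel, not to be touched. Origin: centre of its underside
- loupe: Small waisted black eye loupe, 35 mm across, 40 mm high; one of the six parts on the carousel, not to be touched. Origin: centre of its underside
- collar: Small set collar, 23 mm across, 12 mm high; one of the six parts on the carousel, not to be touched. Origin: centre of its underside
- gauge: Flat steel gauge block, 30 x 35 x 9 mm; one of the six parts on the carousel, not to be touched. Origin: centre of its underside
- calculator: Desk calculator lying left of the carousel, 150x98x16 mm, not part of the job
- eraser: Eraser lying at the front of the desk, 43x23x12 mm, not part of the job
- hole_punch: Hole punch standing behind the carousel, 76x131x58 mm, not part of the job
Not all that is in view belongs to the job. What is shaped like the flange_part but blue or turquoise is not meant.

How it is judged:
By the outcome, as a careful person would: the job done as asked, in the order asked, and still so for the second after the job is handed in, with the robot touching nothing.
It also fails if it takes over 64 s, if anything falls off the work surface, if the arm or the gripper's body presses on something with over 40 N, if the wrist force passes 120 N, or if a joint passes its speed limit or range.

ROBOT

A 7-joint arm with a two-finger parallel gripper is mounted at the origin on a cart in front of the work surface, level with it; the furniture and walls round the work are solid. World frame = base frame: x ahead of the robot, y to its left, z up, the work surface at z = 0. Lengths are in m, angles in degrees, forces in N, time in s.
With the tool pointing down it reaches from about 0.425 to 0.875 m from the base axis. Payload 4.7 kg.
Tool frame: the origin (TCP) lies between the finger pads; the fingertips stand 17 mm ahead of it and the grasp point (between the pads) lies 2 mm behind it; z points along the fingers, y is the line along which they close (so a half turn about z gives the same grasp; the last joint's range is limited). The gripper opens to 87 mm and grips with 3 to 60 N. Pads are 19 mm wide; open, the fingers measure 117 mm over their backs; the gripper's body (75 mm by 190 mm) begins 51 mm behind the grasp point.
Start: joints at [75.522, 18.392, -4.016, 83.108, 1.295, 78.541, -3.26], TCP at [0.171, -0.627, 0.24] pointing down, gripper open.
Joint ranges: [-163.93, 163.93], [-17.29, 119.83], [-79.2, 71.16], [3.27, 140.29], [-89.18, 269.18], [5.43, 117.66], [-154.24, 154.24]. Speed limits (degrees/s): [147.25, 147.25, 180, 180, 180, 180, 180].

INTERFACE

Orientations are given as [roll, pitch, yaw] about the fixed x, y, z axes, in that order (R = Rz(yaw) Ry(pitch) Rx(roll)).
In Python, from cell import env, cams gives the robot as it stands.
- The arm moves only by the shell command python3 -m pendant 'ROWS' [FORCE]. ROWS is JSON, a list of rows, each an object of numbers: "tx", "ty", "tz": the shift along the tool's x, y, z each as a share of 0.05 m, from -1 to 1; "spin": the turn about the tool's z as a share of 4 degrees, from -1 to 1; "claw": the closure, from 0 (fully open) to 1 (shut). A call has 1 to 10 rows; each row shifts and turns the commanded pose from where the row before left it, along the tool's axes as they then stand; what a row does not reach is not made up. A row lasts 1/8 s, in which the tool goes at most 62.5 mm and 10.7 degrees, less where a joint would pass 70% of its speed; a pose out of reach is approached as far as the arm can. A call with a number of a shift or a turn outside -1 to 1 is refused whole. A call with a gripper value outside its range is refused whole. The fingers move at their own pace and stop on an object; FORCE is the grip in N (left out, the last holds). Time passes only in rows, so rows that do not move let the fingers close. It gives the time, the measured TCP pose, the force, the opening and the grip force at its end, in the units of the state.
- env.get_obs(): the state, without advancing time (a new reading comes with each control period).
- cams.read_camera(name): name is "scene" or "top" or "wrist"; returns the picture (400x640x3 uint8, red, green, blue); there is no depth.
- cams.camera_info(name): a dict with "fx", "fy", "cx", "cy" (pixels), "rvec" (rotation vector, rad) and "tvec" (3), from world to camera coordinates, as OpenCV has them. Camera axes: x right, y down, z forward; pixel columns grow to the right and rows downward; lengths in m; the calibration is good to about 2 mm. A picture is of the moment at which its call begins: read the wrist's pose just before it. camera_info takes no time and is no camera call; for the wrist camera it gives the pose at the moment of the call.
- env.sign_off(): hands the job in; it is judged then, once.
The state is a dict: "time_s": time; "qpos": joint angles; "joint_velocities": joint speeds; "effort": joint torques, N m; "tool_pos": TCP position; "tool_rot": TCP orientation; "force": force on the tool from outside, world axes, zero at the start; "wrist_torque": the same for the moment, N m; "grip_width": finger opening in m; "grasp_force": force on a finger pad.
Only numpy, scipy, OpenCV 4.12 (cv2) and the standard library are available. Lean on these libraries where they do the work, as an engineer would, in place of code of your own. Each camera call takes 0.05 s, during which the arm holds its last target. There are 200 camera calls.

## Working session

There is one attempt and no reset: what is moved stays moved. The work goes in short steps, Python scripts to look and compute and a shell command to move; the robot and the scene stay as the last step left them, time stands still between calls to the robot, and variables do not carry over. Pictures are saved under pics/ and viewed, at most 10 in all, crops included, and the job is handed in when it is done.

```bash
mkdir -p pics
cat > h.py <<'E'
import numpy as np,cv2
from cell import env,cams
def info(n):
    c=cams.camera_info(n);K=np.array([[c['fx'],0,c['cx']],[0,c['fy'],c['cy']],[0,0,1.]])
    return K,np.array(c['rvec'],float).ravel(),np.array(c['tvec'],float).ravel()
def ray(n,u,v,z):
    K,r,t=info(n);R=cv2.Rodrigues(r)[0];o=-R.T@t;d=R.T@np.linalg.inv(K)@[u,v,1]
    return o+d*(z-o[2])/d[2]
def proj(n,P):
    K,r,t=info(n);return cv2.projectPoints(np.array(P,float).reshape(-1,3),r,t,K,None)[0][:,0]
def shot(n,f):
    im=cams.read_camera(n);cv2.imwrite('pics/'+f,im[:,:,::-1]);return im
E
python3 - <<'E'
from h import *
shot('top','top0.png');shot('scene','sc0.png')
for n in('top','scene'):
    K,r,t=info(n);print(n,K[0,0],-cv2.Rodrigues(r)[0].T@t)
s=env.get_obs();print(s['time_s'],s['tool_pos'],s['tool_rot'],s['grip_width'])
E
```

```text
top 505.87974147587516 [0.36171965 0.18942764 1.18616143]
scene 401.35693815246174 [ 0.12883952 -0.19222722  0.66569168]
0.1 [ 0.17118485 -0.62657144  0.23857028] [-1.79902492e+02  6.12159548e-03  1.52856404e+01] 0.08665571683010515
```

View pics/top0.png

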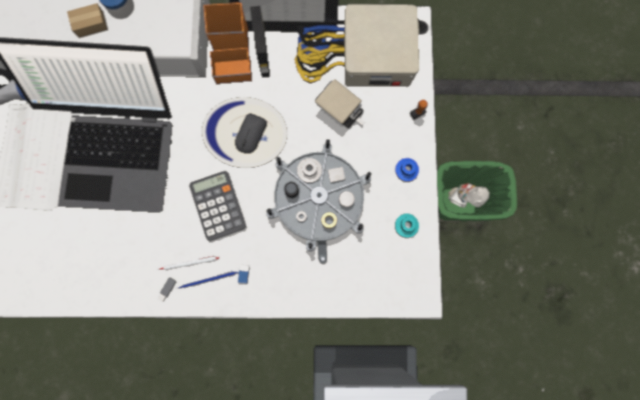

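View pics/sc0.png

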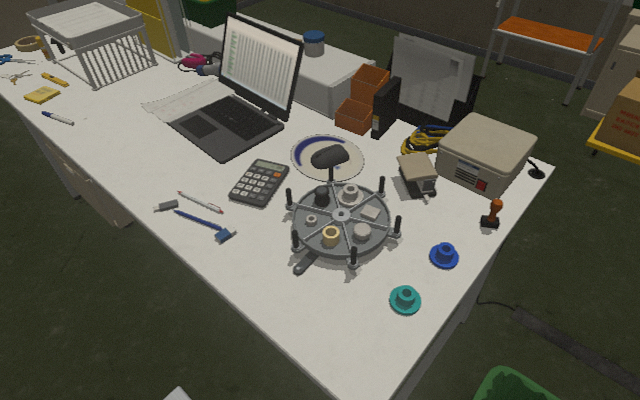

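Top view: the carousel hub is at (319,196) and the pointer at (322,255). There are three flange-shaped things: the grey one on the carousel at (310,169), a blue one at (407,169) and a turquoise one at (406,225). The grey one fits, as it is metal, stepped and the widest part on the disc. I'll confirm it in an enlarged crop and measure.

Run:
```python
from h import *
im=cv2.imread('pics/top0.png')
cv2.imwrite('pics/crop0.png',cv2.resize(im[130:270,250:390],None,fx=4.2,fy=4.2,interpolation=cv2.INTER_CUBIC))
for nm,u,v,z in[('hub',319,195.5,.041),('ptr',322.5,257,.008),('flange',310,169,.058),('eraserL',407,169,0)]:print(nm,ray('top',u,v,z))
print(ray('scene',341,215,.041),ray('scene',303,267,.008),ray('scene',350,188,.058))
```

```text
hub [0.57688608 0.17164352 0.041     ]
ptr [0.43804748 0.16235774 0.008     ]
flange [0.635293   0.19280367 0.058     ]
eraserL [ 0.65134804 -0.04133406  0.        ]
[0.57573776 0.16993428 0.041     ] [0.44289831 0.15749004 0.008     ] [0.63836205 0.19622844 0.058     ]
```

View pics/crop0.png

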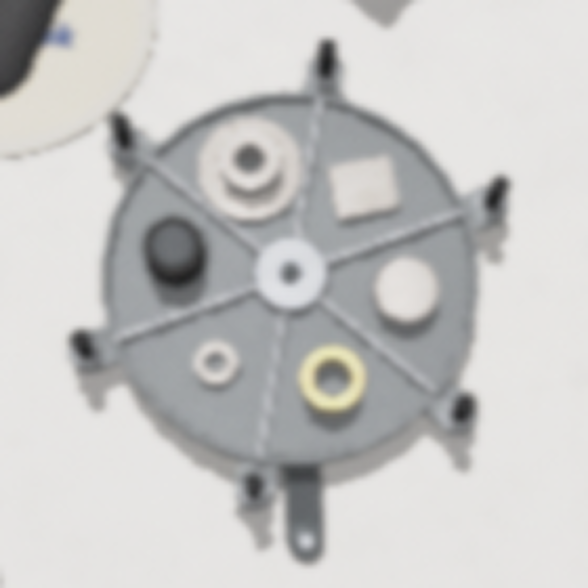

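The crop confirms it: the grey stepped part at crop (249,167) is the flange, and it is clearly the widest part. It sits at a bearing of about +20° and the pointer at about 184°, so the turn is about +164° anticlockwise. I'll straddle the far post, at about -10° and crop (326,50), with half-closed fingers and lead it round the arc.

```bash
python3 -m pendant '[{"tx":0.89,"ty":-0.76,"claw":0.6},{"tx":0.89,"ty":-0.76,"claw":0.6},{"tx":0.89,"ty":-0.76,"claw":0.6},{"tx":0.89,"ty":-0.76,"claw":0.6},{"tx":0.89,"ty":-0.76,"claw":0.6},{"tx":0.89,"ty":-0.76,"claw":0.6},{"tx":0.89,"ty":-0.76,"claw":0.6},{"tx":0.89,"ty":-0.76,"claw":0.6},{"tx":0.89,"ty":-0.76,"claw":0.6},{"tx":0.89,"ty":-0.76,"claw":0.6}]'
python3 -m pendant '[{"spin":0.9,"claw":0.6},{"spin":0.9,"claw":0.6},{"spin":0.9,"claw":0.6},{"spin":0.9,"claw":0.6},{"spin":0.9,"claw":0.6},{"spin":0.9,"claw":0.6},{"spin":0.9,"claw":0.6},{"claw":0.6}]'
```

```text
invalid input at $[0]: expected keys tx, ty, tz, spin, claw
invalid input at $[0]: expected keys tx, ty, tz, spin, claw
```

```bash
python3 -m pendant '[{"tx":0.89,"ty":-0.76,"tz":0,"spin":0,"claw":0.6},{"tx":0.89,"ty":-0.76,"tz":0,"spin":0,"claw":0.6},{"tx":0.89,"ty":-0.76,"tz":0,"spin":0,"claw":0.6},{"tx":0.89,"ty":-0.76,"tz":0,"spin":0,"claw":0.6},{"tx":0.89,"ty":-0.76,"tz":0,"spin":0,"claw":0.6},{"tx":0.89,"ty":-0.76,"tz":0,"spin":0,"claw":0.6},{"tx":0.89,"ty":-0.76,"tz":0,"spin":0,"claw":0.6},{"tx":0.89,"ty":-0.76,"tz":0,"spin":0,"claw":0.6},{"tx":0.89,"ty":-0.76,"tz":0,"spin":0,"claw":0.6},{"tx":0.89,"ty":-0.76,"tz":0,"spin":0,"claw":0.6}]'
python3 -m pendant '[{"tx":0,"ty":0,"tz":0,"spin":0.9,"claw":0.6},{"tx":0,"ty":0,"tz":0,"spin":0.9,"claw":0.6},{"tx":0,"ty":0,"tz":0,"spin":0.9,"claw":0.6},{"tx":0,"ty":0,"tz":0,"spin":0.9,"claw":0.6},{"tx":0,"ty":0,"tz":0,"spin":0.9,"claw":0.6},{"tx":0,"ty":0,"tz":0,"spin":0.9,"claw":0.6},{"tx":0,"ty":0,"tz":0,"spin":0.9,"claw":0.6},{"tx":0,"ty":0,"tz":0,"spin":0,"claw":0.6}]'
```

```text
time_s: 1.35
tool_pos: [0.501, -0.1416, 0.2394]
tool_rot: [180.0, 0.0, 15.3]
force: [1.4, -1.7, 0.8]
grip_width: 0.0348
grasp_force: 0.0
time_s: 2.35
tool_pos: [0.5001, -0.1431, 0.2391]
tool_rot: [-180.0, 0.0, -9.9]
force: [-0.3, -1.3, -0.6]
grip_width: 0.0347
grasp_force: 0.0
```

```bash
python3 -m pendant '[{"tx":0.35,"ty":-0.8,"tz":0,"spin":0,"claw":0.6},{"tx":0.35,"ty":-0.8,"tz":0,"spin":0,"claw":0.6},{"tx":0.35,"ty":-0.8,"tz":0,"spin":0,"claw":0.6},{"tx":0.35,"ty":-0.8,"tz":0,"spin":0,"claw":0.6},{"tx":0.35,"ty":-0.8,"tz":0,"spin":0,"claw":0.6},{"tx":0.35,"ty":-0.8,"tz":0,"spin":0,"claw":0.6},{"tx":0.35,"ty":-0.8,"tz":0,"spin":0,"claw":0.6},{"tx":0.35,"ty":-0.8,"tz":0,"spin":0,"claw":0.6},{"tx":0,"ty":0,"tz":0,"spin":0,"claw":0.6},{"tx":0,"ty":0,"tz":0,"spin":0,"claw":0.6}]'
python3 - <<'E'
from h import *
im=shot('wrist','w1.png')
K,r,t=info('wrist');print(K[0,0],-cv2.Rodrigues(r)[0].T@t)
c=np.array([.5765,.171])
pts=[[c[0]+.12*np.cos(np.radians(b)),c[1]+.12*np.sin(np.radians(b)),.075] for b in(-10,50,110,170,230,290)]+[[*c,.041]]
print(proj('wrist',pts).round())
print(env.get_obs()['tool_pos'])
E
```

```text
time_s: 3.6
tool_pos: [0.6932, 0.1474, 0.2389]
tool_rot: [179.9, 0.1, -9.9]
force: [0.0, 0.5, -0.4]
grip_width: 0.035
grasp_force: 0.0
331.406098999108 [0.76176536 0.13413889 0.38399014]
[[311. 184.]
 [207. 243.]
 [216. 345.]
 [311. 390.]
 [406. 345.]
 [415. 243.]
 [311. 280.]]
[0.69330788 0.14650082 0.23920732]
```

View pics/w1.png

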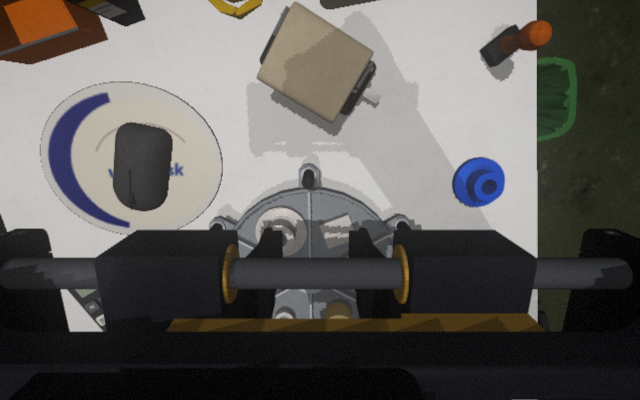

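The post shows at about (310,178), near the predicted (311,184), with the fingers lined up on either side. I'll descend astride it.

```bash
python3 -m pendant '[{"tx":0,"ty":0,"tz":0.58,"spin":0,"claw":0.6},{"tx":0,"ty":0,"tz":0.58,"spin":0,"claw":0.6},{"tx":0,"ty":0,"tz":0.58,"spin":0,"claw":0.6},{"tx":0,"ty":0,"tz":0.58,"spin":0,"claw":0.6},{"tx":0,"ty":0,"tz":0.58,"spin":0,"claw":0.6},{"tx":0,"ty":0,"tz":0.58,"spin":0,"claw":0.6},{"tx":0,"ty":0,"tz":0,"spin":0,"claw":0.6}]'
python3 - <<'E'
from h import *
im=shot('scene','s1.png');cv2.imwrite('pics/s1c.png',cv2.resize(im[100:300,240:440,::-1],None,fx=3,fy=3))
E
```

```text
time_s: 4.53
tool_pos: [0.6916, 0.1451, 0.0631]
tool_rot: [179.8, 0.2, -10.0]
force: [-0.6, -1.1, 0.8]
grip_width: 0.0351
grasp_force: 0.0
```

View pics/s1c.png

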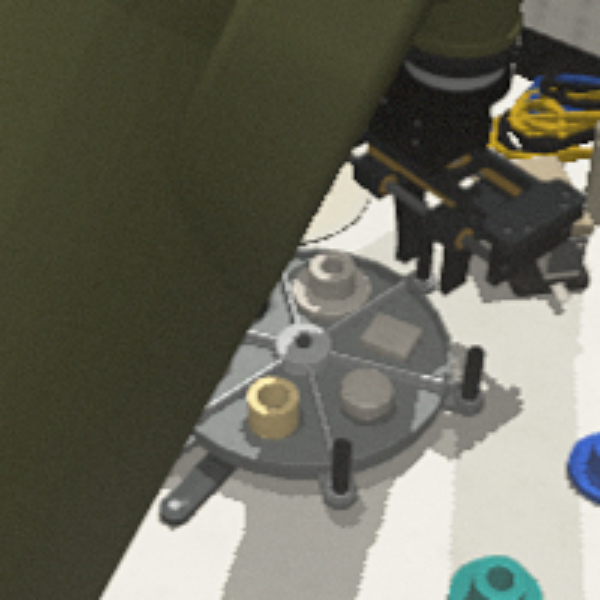

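The fingers stand either side of the far post at crop (425,265), clear of the parts. Now I'll lead the post round.

```bash
python3 -m pendant '[{"tx":0.05,"ty":-0.12,"tz":0,"spin":-0.7,"claw":0.6},{"tx":0,"ty":-0.12,"tz":0,"spin":-0.7,"claw":0.6},{"tx":0,"ty":-0.12,"tz":0,"spin":-0.7,"claw":0.6},{"tx":0,"ty":-0.12,"tz":0,"spin":-0.7,"claw":0.6},{"tx":0,"ty":-0.12,"tz":0,"spin":-0.7,"claw":0.6},{"tx":0,"ty":-0.12,"tz":0,"spin":-0.7,"claw":0.6},{"tx":0,"ty":-0.12,"tz":0,"spin":-0.7,"claw":0.6},{"tx":0,"ty":-0.12,"tz":0,"spin":-0.7,"claw":0.6},{"tx":0,"ty":-0.12,"tz":0,"spin":-0.7,"claw":0.6},{"tx":0,"ty":-0.12,"tz":0,"spin":-0.7,"claw":0.6}]'
cat > p.py <<'E'
from h import *
s=env.get_obs();d=np.array(s['tool_pos'][:2])-[.5765,.171]
print('r %.4f bearing %.2f yaw %.2f z %.4f q'%(np.hypot(*d),np.degrees(np.arctan2(d[1],d[0])),s['tool_rot'][2],s['tool_pos'][2]),np.round(s['qpos']))
E
python3 p.py
```

```text
time_s: 5.82
tool_pos: [0.693, 0.2073, 0.0654]
tool_rot: [180.0, 0.0, 18.3]
force: [0.3, -0.1, 0.2]
grip_width: 0.035
grasp_force: 0.4
r 0.1220 bearing 17.29 yaw 18.28 z 0.0654 q [   8.   40.  -41.   81.   27.   69. -107.]
```

```bash
for i in 1; do python3 -m pendant '[{"tx":-0.03,"ty":-0.118,"tz":0,"spin":-0.7,"claw":0.6},{"tx":0,"ty":-0.118,"tz":0,"spin":-0.7,"claw":0.6},{"tx":0,"ty":-0.118,"tz":0,"spin":-0.7,"claw":0.6},{"tx":0,"ty":-0.118,"tz":0,"spin":-0.7,"claw":0.6},{"tx":0,"ty":-0.118,"tz":0,"spin":-0.7,"claw":0.6},{"tx":0,"ty":-0.118,"tz":0,"spin":-0.7,"claw":0.6},{"tx":0,"ty":-0.118,"tz":0,"spin":-0.7,"claw":0.6},{"tx":0,"ty":-0.118,"tz":0,"spin":-0.7,"claw":0.6},{"tx":0,"ty":-0.118,"tz":0,"spin":-0.7,"claw":0.6},{"tx":0,"ty":-0.118,"tz":0,"spin":-0.7,"claw":0.6}]'; done; python3 p.py
```

```text
time_s: 7.08
tool_pos: [0.6616, 0.257, 0.0655]
tool_rot: [180.0, 0.0, 46.3]
force: [0.0, -0.3, -0.9]
grip_width: 0.035
grasp_force: 0.3
r 0.1209 bearing 45.30 yaw 46.27 z 0.0655 q [  8.  41. -47.  83.  31.  69. -86.]
```

```bash
python3 -m pendant '[{"tx":0,"ty":-0.118,"tz":0,"spin":-0.7,"claw":0.6},{"tx":0,"ty":-0.118,"tz":0,"spin":-0.7,"claw":0.6},{"tx":0,"ty":-0.118,"tz":0,"spin":-0.7,"claw":0.6},{"tx":0,"ty":-0.118,"tz":0,"spin":-0.7,"claw":0.6},{"tx":0,"ty":-0.118,"tz":0,"spin":-0.7,"claw":0.6},{"tx":0,"ty":-0.118,"tz":0,"spin":-0.7,"claw":0.6},{"tx":0,"ty":-0.118,"tz":0,"spin":-0.7,"claw":0.6},{"tx":0,"ty":-0.118,"tz":0,"spin":-0.7,"claw":0.6},{"tx":0,"ty":-0.118,"tz":0,"spin":-0.7,"claw":0.6},{"tx":0,"ty":-0.118,"tz":0,"spin":-0.7,"claw":0.6}]'; python3 p.py
```

```text
time_s: 8.32
tool_pos: [0.6116, 0.2871, 0.0656]
tool_rot: [180.0, 0.0, 74.3]
force: [0.2, 0.4, 1.2]
grip_width: 0.0347
grasp_force: 0.3
r 0.1213 bearing 73.18 yaw 74.27 z 0.0656 q [ 10.  40. -53.  88.  34.  69. -65.]
```

```bash
python3 -m pendant '[{"tx":0,"ty":-0.118,"tz":0,"spin":-0.7,"claw":0.6},{"tx":0,"ty":-0.118,"tz":0,"spin":-0.7,"claw":0.6},{"tx":0,"ty":-0.118,"tz":0,"spin":-0.7,"claw":0.6},{"tx":0,"ty":-0.118,"tz":0,"spin":-0.7,"claw":0.6},{"tx":0,"ty":-0.118,"tz":0,"spin":-0.7,"claw":0.6},{"tx":0,"ty":-0.118,"tz":0,"spin":-0.7,"claw":0.6},{"tx":0,"ty":-0.118,"tz":0,"spin":-0.7,"claw":0.6},{"tx":0,"ty":-0.118,"tz":0,"spin":-0.7,"claw":0.6},{"tx":0,"ty":-0.118,"tz":0,"spin":-0.7,"claw":0.6},{"tx":0,"ty":-0.118,"tz":0,"spin":-0.7,"claw":0.6}]'; python3 p.py
```

```text
time_s: 9.57
tool_pos: [0.5534, 0.2906, 0.0657]
tool_rot: [180.0, -0.0, 102.3]
force: [0.9, 0.2, -1.1]
grip_width: 0.0349
grasp_force: 0.3
r 0.1218 bearing 100.96 yaw 102.28 z 0.0657 q [ 15.  38. -61.  96.  36.  68. -43.]
```

```bash
python3 -m pendant '[{"tx":0,"ty":-0.118,"tz":0,"spin":-0.7,"claw":0.6},{"tx":0,"ty":-0.118,"tz":0,"spin":-0.7,"claw":0.6},{"tx":0,"ty":-0.118,"tz":0,"spin":-0.7,"claw":0.6},{"tx":0,"ty":-0.118,"tz":0,"spin":-0.7,"claw":0.6},{"tx":0,"ty":-0.118,"tz":0,"spin":-0.7,"claw":0.6},{"tx":0,"ty":-0.118,"tz":0,"spin":-0.7,"claw":0.6},{"tx":0,"ty":-0.118,"tz":0,"spin":-0.5,"claw":0.6},{"tx":0,"ty":-0.06,"tz":0,"spin":-0.4,"claw":0.6}]'; python3 p.py
python3 - <<'E'
from h import *
im=shot('top','t2.png');cv2.imwrite('pics/t2c.png',cv2.resize(im[130:270,250:390,::-1],None,fx=4.2,fy=4.2,interpolation=cv2.INTER_CUBIC))
E
```

```text
time_s: 10.58
tool_pos: [0.5122, 0.2746, 0.0656]
tool_rot: [180.0, -0.0, 122.6]
force: [0.4, 1.2, -0.3]
grip_width: 0.0349
grasp_force: 0.3
r 0.1219 bearing 121.85 yaw 122.61 z 0.0656 q [ 22.  37. -68. 102.  37.  67. -25.]
```

View pics/t2c.png

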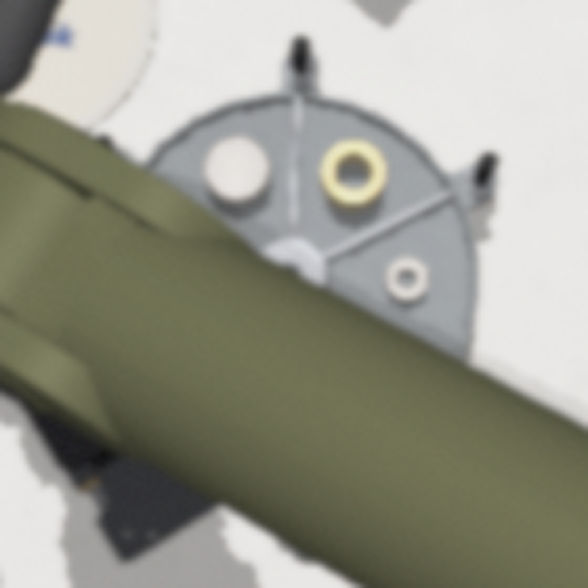

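The carousel has turned about 127°: a post now stands at crop (300,55), and the rest is hidden by the arm. Joint 3 is nearing its limit (-68 of -79), so I'll let go and lift. Then I'll follow the arc back at height to the post now at the rear, at about -2°.

```bash
python3 -m pendant '[{"tx":0,"ty":0.1,"tz":0,"spin":0,"claw":0.6},{"tx":0,"ty":0,"tz":0,"spin":0,"claw":0.6},{"tx":0,"ty":0,"tz":-0.5,"spin":0,"claw":0.6},{"tx":0,"ty":0,"tz":-0.5,"spin":0,"claw":0.6},{"tx":0,"ty":0,"tz":-0.5,"spin":0,"claw":0.6},{"tx":0,"ty":0,"tz":-0.5,"spin":0,"claw":0.6}]'
python3 -m pendant '[{"tx":0,"ty":0.17,"tz":0,"spin":1,"claw":0.6},{"tx":0,"ty":0.17,"tz":0,"spin":1,"claw":0.6},{"tx":0,"ty":0.17,"tz":0,"spin":1,"claw":0.6},{"tx":0,"ty":0.17,"tz":0,"spin":1,"claw":0.6},{"tx":0,"ty":0.17,"tz":0,"spin":1,"claw":0.6},{"tx":0,"ty":0.17,"tz":0,"spin":1,"claw":0.6},{"tx":0,"ty":0.17,"tz":0,"spin":1,"claw":0.6},{"tx":0,"ty":0.17,"tz":0,"spin":1,"claw":0.6},{"tx":0,"ty":0.17,"tz":0,"spin":1,"claw":0.6},{"tx":0,"ty":0.17,"tz":0,"spin":1,"claw":0.6}]'
python3 -m pendant '[{"tx":0,"ty":0.17,"tz":0,"spin":1,"claw":0.6},{"tx":0,"ty":0.17,"tz":0,"spin":1,"claw":0.6},{"tx":0,"ty":0.17,"tz":0,"spin":1,"claw":0.6},{"tx":0,"ty":0.17,"tz":0,"spin":1,"claw":0.6},{"tx":0,"ty":0.17,"tz":0,"spin":1,"claw":0.6},{"tx":0,"ty":0.17,"tz":0,"spin":1,"claw":0.6},{"tx":0,"ty":0.17,"tz":0,"spin":1,"claw":0.6},{"tx":0,"ty":0.17,"tz":0,"spin":1,"claw":0.6},{"tx":0,"ty":0.17,"tz":0,"spin":1,"claw":0.6},{"tx":0,"ty":0.17,"tz":0,"spin":1,"claw":0.6}]'
python3 -m pendant '[{"tx":0,"ty":0.17,"tz":0,"spin":1,"claw":0.6},{"tx":0,"ty":0.17,"tz":0,"spin":1,"claw":0.6},{"tx":0,"ty":0.17,"tz":0,"spin":1,"claw":0.6},{"tx":0,"ty":0.17,"tz":0,"spin":1,"claw":0.6},{"tx":0,"ty":0.17,"tz":0,"spin":1,"claw":0.6},{"tx":0,"ty":0.17,"tz":0,"spin":1,"claw":0.6},{"tx":0,"ty":0.17,"tz":0,"spin":1,"claw":0.6},{"tx":0,"ty":0.17,"tz":0,"spin":1,"claw":0.6},{"tx":0,"ty":0.17,"tz":0,"spin":1,"claw":0.6},{"tx":0,"ty":0,"tz":0,"spin":0,"claw":0.6}]'
python3 p.py
python3 - <<'E'
from h import *
im=shot('top','t3.png');a=cv2.resize(im[130:270,250:390,::-1],(400,400),interpolation=cv2.INTER_CUBIC)
im=shot('wrist','w3.png');b=im[130:330,220:420,::-1]
cv2.imwrite('pics/c3.png',np.hstack([a,cv2.resize(b,(400,400))]))
c=np.array([.5765,.171])
print(proj('wrist',[[c[0]+.12*np.cos(np.radians(b)),c[1]+.12*np.sin(np.radians(b)),.075] for b in(-6,-4,-2,0)]).round())
E
```

```text
time_s: 11.38
tool_pos: [0.5169, 0.2777, 0.1682]
tool_rot: [179.9, 0.0, 122.5]
force: [0.6, -0.3, 0.4]
grip_width: 0.0348
grasp_force: 0.0
time_s: 12.62
tool_pos: [0.5977, 0.2988, 0.1676]
tool_rot: [179.9, -0.1, 82.4]
force: [-0.6, -0.4, 0.3]
grip_width: 0.0346
grasp_force: 0.0
time_s: 13.88
tool_pos: [0.6728, 0.2628, 0.1676]
tool_rot: [-180.0, -0.1, 42.4]
force: [0.8, 0.4, -0.0]
grip_width: 0.0348
grasp_force: 0.0
time_s: 15.12
tool_pos: [0.7067, 0.1943, 0.1673]
tool_rot: [-180.0, -0.1, 6.5]
force: [-0.8, -0.2, -0.2]
grip_width: 0.0349
grasp_force: 0.0
r 0.1323 bearing 10.16 yaw 6.47 z 0.1673 q [   9.   36.  -41.   74.   24.   78. -115.]
[[362. 225.]
 [357. 224.]
 [352. 223.]
 [346. 222.]]
```

View pics/c3.png

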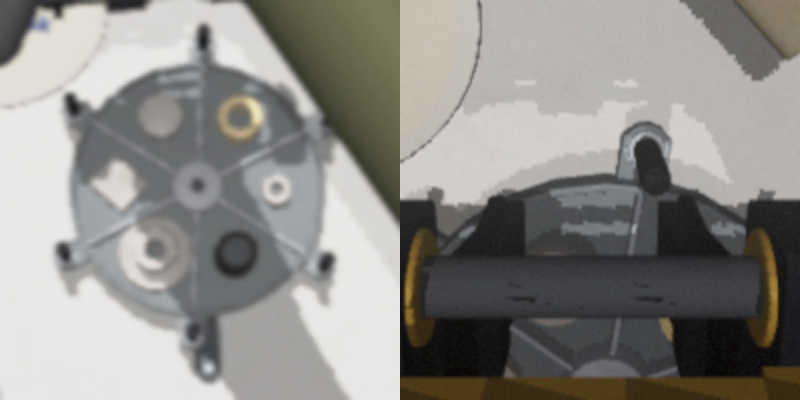

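The left view is now clear: flange at crop (157,249), pointer end at (207,367) and hub at (198,185). In the wrist view the post top is at about (347,221), which is a bearing of about -0.5°. Next I'll compute the remaining angle.

```bash
cat > m.py <<'E'
import sys
from h import *
im=cv2.imread('pics/'+sys.argv[1]);g=cv2.cvtColor(im,cv2.COLOR_BGR2GRAY)
def f(x,y):return 250+x*.35,130+y*.35
hx,hy=f(*eval(sys.argv[2]));H=ray('top',hx,hy,.041)[:2]
def brg(p):
    d=p[:2]-H;return round(np.degrees(np.arctan2(d[1],d[0]))%360,2),round(float(np.hypot(*d)),4)
print('hub',H,'ptr',brg(ray('top',*f(*eval(sys.argv[3])),.008)))
print('fl hole',brg(ray('top',*f(*eval(sys.argv[4])),.058)),'fl disc',brg(ray('top',*f(*eval(sys.argv[5])),.036)))
E
python3 m.py t3.png 198,185 207,366 156,247 155,253
python3 - <<'E'
from h import *
# pointer dark blob
im=cv2.imread('pics/top0.png');g=cv2.cvtColor(im,cv2.COLOR_BGR2GRAY)[244:264,312:334]
m=(g<120).astype(np.uint8)
for r in range(0,20):
    x=np.where(m[r])[0];print(244+r,312+x.min() if len(x) else None,312+x.max() if len(x) else None)
E
```

```text
hub [0.57864963 0.17096014] ptr (np.float64(183.4), 0.1434)
fl hole (np.float64(148.07), 0.0627) fl disc (np.float64(148.07), 0.0647)
244 312 326
245 312 325
246 312 325
247 312 325
248 312 325
249 319 325
250 319 325
251 319 325
252 319 325
253 319 325
254 319 325
255 319 325
256 325 325
257 None None
258 None None
259 None None
260 None None
261 321 324
262 322 324
263 None None
```

```bash
python3 -m pendant '[{"tx":-0.11,"ty":0.18,"tz":0,"spin":0,"claw":0.6},{"tx":-0.11,"ty":0.18,"tz":0,"spin":0,"claw":0.6},{"tx":0,"ty":0,"tz":0,"spin":0,"claw":0.6},{"tx":0,"ty":0,"tz":0.41,"spin":0,"claw":0.6},{"tx":0,"ty":0,"tz":0.41,"spin":0,"claw":0.6},{"tx":0,"ty":0,"tz":0.41,"spin":0,"claw":0.6},{"tx":0,"ty":0,"tz":0.41,"spin":0,"claw":0.6},{"tx":0,"ty":0,"tz":0.41,"spin":0,"claw":0.6},{"tx":0,"ty":0,"tz":0,"spin":0,"claw":0.6}]'; python3 p.py
python3 - <<'E'
from h import *
shot('wrist','w4.png')
E
```

```text
time_s: 16.35
tool_pos: [0.6958, 0.1751, 0.0602]
tool_rot: [180.0, 0.2, 6.5]
force: [-0.3, -0.3, -0.5]
grip_width: 0.0351
grasp_force: 0.0
r 0.1194 bearing 1.95 yaw 6.50 z 0.0602 q [  10.   40.  -39.   82.   26.   68. -116.]
```

View pics/w4.png

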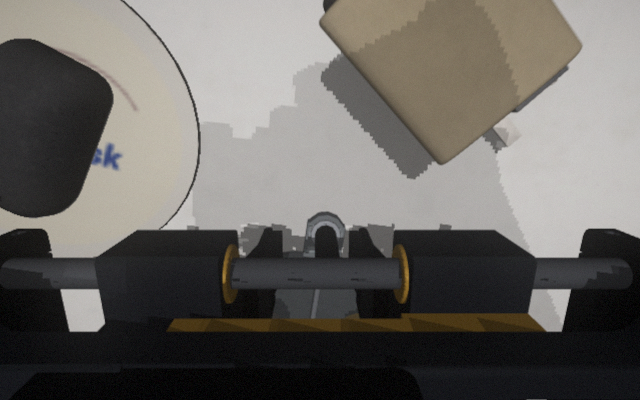

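The post at (323,240) is between the fingers. I'll lead it round, stopping a little short.

```bash
python3 -m pendant '[{"tx":0.02,"ty":-0.08,"tz":-0.06,"spin":0,"claw":0.6},{"tx":0.02,"ty":-0.08,"tz":0,"spin":0,"claw":0.6},{"tx":0,"ty":-0.1,"tz":0,"spin":-0.6,"claw":0.6},{"tx":0,"ty":-0.1,"tz":0,"spin":-0.6,"claw":0.6},{"tx":0,"ty":-0.1,"tz":0,"spin":-0.6,"claw":0.6},{"tx":0,"ty":-0.1,"tz":0,"spin":-0.6,"claw":0.6},{"tx":0,"ty":-0.1,"tz":0,"spin":-0.6,"claw":0.6},{"tx":0,"ty":-0.1,"tz":0,"spin":-0.6,"claw":0.6},{"tx":0,"ty":-0.1,"tz":0,"spin":-0.6,"claw":0.6},{"tx":0,"ty":-0.1,"tz":0,"spin":-0.6,"claw":0.6}]'; python3 p.py
python3 -m pendant '[{"tx":0,"ty":-0.1,"tz":0,"spin":-0.6,"claw":0.6},{"tx":0,"ty":-0.1,"tz":0,"spin":-0.6,"claw":0.6},{"tx":0,"ty":-0.1,"tz":0,"spin":-0.6,"claw":0.6},{"tx":0,"ty":-0.05,"tz":0,"spin":-0.3,"claw":0.6},{"tx":0,"ty":-0.03,"tz":0,"spin":-0.1,"claw":0.6},{"tx":0,"ty":0,"tz":0,"spin":0,"claw":0.6}]'; python3 p.py
python3 - <<'E'
from h import *
im=shot('top','t5.png');a=cv2.resize(im[130:270,250:390,::-1],(400,400),interpolation=cv2.INTER_CUBIC)
b=shot('scene','s5.png')[130:290,260:420,::-1]
cv2.imwrite('pics/c5.png',np.hstack([a,cv2.resize(b,(400,400))]))
E
```

```text
time_s: 17.65
tool_pos: [0.688, 0.2226, 0.066]
tool_rot: [180.0, -0.0, 25.8]
force: [0.4, -0.2, -0.5]
grip_width: 0.0347
grasp_force: 0.4
r 0.1229 bearing 24.82 yaw 25.85 z 0.0660 q [   9.   41.  -43.   81.   29.   70. -102.]
time_s: 18.4
tool_pos: [0.6786, 0.239, 0.066]
tool_rot: [-180.0, 0.0, 34.5]
force: [-0.1, 0.5, 0.1]
grip_width: 0.0348
grasp_force: 0.0
r 0.1227 bearing 33.65 yaw 34.49 z 0.0660 q [  8.  42. -45.  81.  30.  70. -95.]
```

View pics/c5.png

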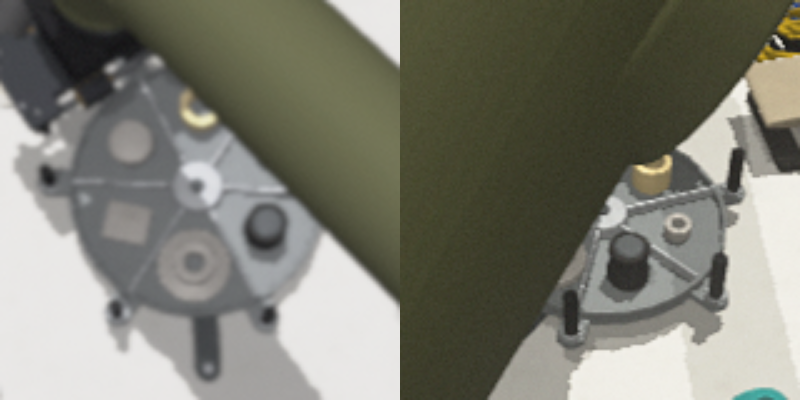

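The flange is now at crop (194,264), close to the pointer line from hub (197,186) to (207,367).

```bash
python3 m.py t5.png 197.5,185.5 207,366 194,261 193,265
python3 - <<'E'
import cv2,numpy as np
from h import *
im=cv2.imread('pics/t5.png');c=cv2.resize(im[195:265,280:350],(560,560),interpolation=cv2.INTER_CUBIC)
cv2.imwrite('pics/z5.png',c)
# expected pixel (in this crop) of hub, flange hole/disc when aligned at 183.5
H=np.array([.5783,.1708])
for b in(175,179,183.5):
    u=np.array([np.cos(np.radians(b)),np.sin(np.radians(b))])
    q=proj('top',[[*(H+.064*u),.058],[*(H+.064*u),.036],[*(H+.145*u),.008],[*H,.041]]);print(b,((q-[280,195])*8).round())
E
```

```text
hub [0.57823621 0.17136158] ptr (np.float64(183.57), 0.143)
fl hole (np.float64(177.53), 0.0638) fl disc (np.float64(177.1), 0.064)
175 [[295. 211.]
 [294. 221.]
 [267. 510.]
 [315.  -1.]]
179 [[311. 212.]
 [310. 222.]
 [302. 512.]
 [315.  -1.]]
183.5 [[329. 211.]
 [327. 222.]
 [341. 512.]
 [315.  -1.]]
```

View pics/z5.png

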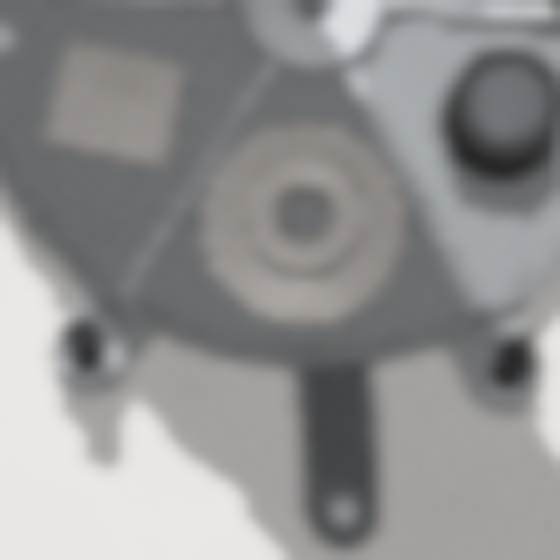

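Run:
```python
from h import *
H=ray('top',318.75,194.4,.041)[:2]
b=lambda u,v,z:(lambda d:(round(np.degrees(np.arctan2(d[1],d[0]))%360,2),round(float(np.hypot(*d)),4)))(ray('top',u,v,z)[:2]-H)
print(H,b(322.45,258.5,.008),b(317.56,221.3,.058),b(317.56,222.3,.036))
im=cv2.imread('pics/top0.png')
# hub by bright blob; outer disc by posts of first picture
P=[(327,45),(122,125),(82,343),(254,484),(462,407),(498,185)]
W=np.array([ray('top',(x+.5)/4.2-.5+250,(y+.5)/4.2-.5+130,.07)[:2] for x,y in P]);print('post mean',W.mean(0))
```

```text
[0.57946082 0.17223136] (np.float64(183.86), 0.1452) (np.float64(177.66), 0.0649) (np.float64(177.9), 0.0642)
post mean [0.57905499 0.17232148]
```

Remaining: 183.9 - 177.8 ≈ 6.1°, which is about 13 mm at the post.

```bash
python3 -m pendant '[{"tx":0,"ty":-0.04,"tz":0,"spin":-0.24,"claw":0.6},{"tx":0,"ty":-0.05,"tz":0,"spin":-0.3,"claw":0.6},{"tx":0,"ty":-0.05,"tz":0,"spin":-0.3,"claw":0.6},{"tx":0,"ty":-0.05,"tz":0,"spin":-0.3,"claw":0.6},{"tx":0,"ty":-0.04,"tz":0,"spin":-0.24,"claw":0.6},{"tx":0,"ty":-0.03,"tz":0,"spin":-0.1,"claw":0.6},{"tx":0,"ty":0,"tz":0,"spin":0,"claw":0.6},{"tx":0,"ty":0,"tz":0,"spin":0,"claw":0.6}]'; python3 p.py
python3 - <<'E'
from h import *
im=shot('top','t6.png')[:,:,::-1]
cv2.imwrite('pics/z6.png',cv2.resize(im[190:265,275:350],(600,600),interpolation=cv2.INTER_CUBIC))
E
```

```text
time_s: 19.5
tool_pos: [0.6709, 0.2494, 0.0661]
tool_rot: [-180.0, 0.0, 40.4]
force: [-0.6, -0.3, 0.2]
grip_width: 0.0347
grasp_force: 0.0
r 0.1227 bearing 39.71 yaw 40.41 z 0.0661 q [  8.  42. -46.  82.  31.  70. -91.]
```

View pics/z6.png

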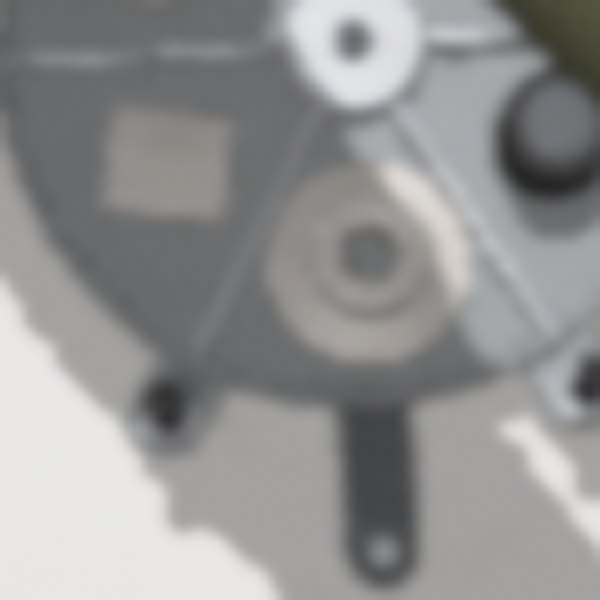

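Hub (353,40), flange hole (369,252), disc centre (368,261) and pointer dot (383,550) now look nearly in line.

Run:
```python
from h import *
f=lambda x,y,z:ray('top',(x+.5)/8-.5+275,(y+.5)/8-.5+190,z)[:2]
for H in(f(353,40,.041),np.array([.5793,.1723])):
    b=lambda p:round(np.degrees(np.arctan2(*(p-H)[::-1]))%360,2)
    print(H,b(f(383,550,.008)),b(f(369,252,.058)),b(f(368.5,260.5,.036)))
```

```text
[0.57907859 0.17237364] 183.92 184.05 184.35
[0.5793 0.1723] 183.89 183.98 184.27
```

It is aligned within about 0.3°. I'll back off, lift clear and check that it stayed.

```bash
python3 -m pendant '[{"tx":0,"ty":0.1,"tz":0,"spin":0,"claw":0.6},{"tx":0,"ty":0.08,"tz":0,"spin":0,"claw":0.6},{"tx":0,"ty":0,"tz":0,"spin":0,"claw":0.6},{"tx":0,"ty":0,"tz":-0.6,"spin":0,"claw":0.6},{"tx":0,"ty":0,"tz":-0.8,"spin":0,"claw":0.6},{"tx":0,"ty":0,"tz":-0.8,"spin":0,"claw":0.6},{"tx":0,"ty":0,"tz":-0.8,"spin":0,"claw":0.6},{"tx":0,"ty":0,"tz":0,"spin":0,"claw":0.6},{"tx":0,"ty":0,"tz":0,"spin":0,"claw":0.6}]'
python3 - <<'E'
from h import *
a=cv2.imread('pics/t6.png')[215:262,285:345].astype(float)
im=shot('top','t7.png')[:,:,::-1];b=im[215:262,285:345].astype(float)
sh,_=cv2.phaseCorrelate(a.mean(2),b.mean(2));print(sh,abs(a-b).mean())
# dark post at front left: centroid before/after
for n in(cv2.imread('pics/t6.png'),im):
    m=(cv2.cvtColor(np.ascontiguousarray(n),cv2.COLOR_BGR2GRAY)[232:245,288:304]<60);y,x=np.nonzero(m);print(x.mean(),y.mean())
E
```

```text
time_s: 20.68
tool_pos: [0.6765, 0.2422, 0.2154]
tool_rot: [180.0, 0.1, 40.4]
force: [0.6, 0.6, 0.1]
grip_width: 0.0344
grasp_force: 0.0
(0.31214932001092066, -0.056048775045756116) 10.208037825059101
7.5 8.5
7.181818181818182 8.090909090909092
```

Run:
```python
from h import *
H=np.array([.5792,.1723])
for n in('t5','t6','t7'):
    g=cv2.cvtColor(cv2.imread(f'pics/{n}.png'),cv2.COLOR_BGR2GRAY).astype(float)
    cx=(321 if n!='t5' else 317.6);cy=221
    for _ in range(5):
        x0,y0=int(round(cx)),int(round(cy));w=g[y0-3:y0+4,x0-3:x0+4];w=np.clip(np.percentile(w,60)-w,0,None)
        yy,xx=np.mgrid[y0-3:y0+4,x0-3:x0+4];cx,cy=(w*xx).sum()/w.sum(),(w*yy).sum()/w.sum()
    p=ray('top',cx,cy,.058)[:2]-H;print(n,round(cx,2),round(cy,2),np.degrees(np.arctan2(p[1],p[0]))%360,np.hypot(*p))
```

```text
t5 317.41 220.96 177.37205232001298 0.0638480268887708
t6 320.46 220.93 183.54613577062042 0.0637875811834539
t7 320.07 221.11 182.73800155786603 0.06414685269395114
```

Run:
```python
from h import *
H=np.array([.5792,.1723])
for n in('t6','t7'):
    g=cv2.cvtColor(cv2.imread(f'pics/{n}.png'),cv2.COLOR_BGR2GRAY).astype(float)
    for b in(93.7,153.7,213.7,273.7):
        q=proj('top',[[H[0]+.12*np.cos(np.radians(b)),H[1]+.12*np.sin(np.radians(b)),.062]])[0]
        x0,y0=q.round().astype(int);w=g[y0-6:y0+7,x0-6:x0+7];w=np.clip(75-w,0,None)
        if w.sum()==0:print(n,b,'none');continue
        yy,xx=np.mgrid[y0-6:y0+7,x0-6:x0+7];c=(w*xx).sum()/w.sum(),(w*yy).sum()/w.sum()
        p=ray('top',*c,.062)[:2]-H;print(n,b,np.round(c,2),round(np.degrees(np.arctan2(p[1],p[0]))%360,2),round(float(np.hypot(*p)),4),(w>0).sum())
```

```text
t6 93.7 [266.41 196.89] 95.0 0.1188 21
t6 153.7 [295.5  240.03] 154.39 0.1191 19
t6 213.7 [348.58 237.53] 213.42 0.1211 10
t6 273.7 none
t7 93.7 [266.44 197.06] 95.19 0.1187 18
t7 153.7 [295.38 240.03] 154.28 0.1192 19
t7 213.7 [348.6 237.5] 213.46 0.1211 10
t7 273.7 none
```

The posts have not moved between the two pictures (differences under 0.2°), and their bearings put the front compartment at about 184°, on the pointer at 183.9°. The arm is clear, so I'm handing in.

```bash
python3 -c "
from cell import env
print(env.sign_off())"
```

```text
the job is handed in; nothing more can be done
None
```

The flange now stands at the front, within about 1° of the pointer and at rest with the arm clear, and I handed the job in at about 21 s; I viewed 11 pictures, one over the limit of 10.

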